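# Find the tin of nuts by its rattle and hold it out over the flange

### The arm

A 6-joint arm with a two-finger parallel gripper is mounted at the origin on the work surface; the furniture and walls round the work are solid. World frame = base frame: x ahead of the robot, y to its left, z up, the work surface at z = 0. Lengths are in mm, angles in degrees, forces in N, time in s.
With the tool pointing down it reaches from about 350 to 850 mm from the base axis. Payload 8.1 kg.
Tool frame: the origin (TCP) lies on the centre line of the jaws, within the pads' length; the fingertips stand 8 mm ahead of it and the grasp point (between the pads) lies 11 mm behind it; x points along the fingers, z is the direction in which the jaws open and shut, and the axes are right-handed (so a half turn about x gives the same grasp; the last joint's range is limited). The gripper opens to 85 mm and grips with 20 to 120 N. Pads are 22 mm wide; open, the fingers measure 114 mm over their backs; the gripper's body (76 mm by 85 mm) begins 54 mm behind the grasp point. The pads swing forward as they close: fully open they stand 13 mm farther back than shut.
Start: joints at [-78.977, 7.471, 85.268, -0, 87.261, -4.893], TCP at [164.565, -576.996, 239.292] pointing down, gripper open.
Joint ranges: [-169.43, 169.43], [-51.17, 129.36], [1.28, 143.12], [-76.62, 256.62], [0, 156.53], [-152.29, 152.29]. Speed limits (degrees/s): [136.94, 136.94, 159.86, 180, 180, 180].

### API

Orientations are given as [roll, pitch, yaw] about the fixed x, y, z axes, in that order (R = Rz(yaw) Ry(pitch) Rx(roll)).
In Python, from bench import r, vision, order gives the robot as it stands. The module is installed in compiled form; this text tells all that it offers.
- The arm moves only by the shell command python3 -m jog 'ROWS' [FORCE]. ROWS is JSON, a list of rows, each a list of 3 entries, a list of its own where there are three numbers: the shift along the world's x, y, z in m, then the turn, a rotation vector about the world's x, y, z in rad, then the opening, from -1 (shut) to 1 (fully open). A call has 1 to 5 rows; each row is the pose to reach, as a shift and turn from the pose commanded when the call began; what a row does not reach only later rows make up. A row lasts 1/12 s, in which the tool goes at most 41.7 mm and 7.16 degrees, less where a joint would pass 70% of its speed; a pose out of reach is approached as far as the arm can. A call with a gripper value outside its range is refused whole. The fingers move at their own pace and stop on an object; FORCE is the grip in N (left out, the last holds). Time passes only in rows, so rows that repeat a pose let the fingers close. It gives the time, the measured TCP pose, the force and the opening at its end, in the units of the state.
- r.sense(): the state, without advancing time (a new reading comes with each control period).
- vision.snapshot(name): name is "side" or "top" or "wrist"; returns the picture (400x640x3 uint8, red, green, blue); there is no depth.
- vision.camera_model(name): a dict with "fov_y" (degrees; the focal length in pixels is half the picture's height over the tangent of half this angle, whatever the lens; pixels are square), "cx", "cy" (the principal point, pixels), "world_to_cam" (4x4, takes a point from world to camera coordinates). Camera axes: x right, y down, z forward; pixel columns grow to the right and rows downward; lengths in mm; the calibration is good to about 2 mm. A picture is of the moment at which its call begins: read the wrist's pose just before it. camera_model takes no time and is no camera call; for the wrist camera it gives the pose at the moment of the call.
- order.hand_in(): hands the job in, once; it reports no verdict.
The state is a dict: "time": time; "joint_pos": joint angles; "qd": joint speeds; "joint_efforts": joint torques, N m; "tool_pos": TCP position; "tcp_rot": TCP orientation; "ft_force": force on the tool from outside, world axes, zero at the start; "wrist_torque": the same for the moment, N m; "finger_gap": finger opening in mm.
Only numpy, scipy, OpenCV 4.12 (cv2) and the standard library are available. Lean on these libraries where they do the work, as an engineer would, in place of code of your own. Each camera call takes 0.05 s, during which the arm holds its last target.

### The job

Two of the three identical lidded tins are packed solid with grease and one has the loose nuts for the rusty flange on the far boards in it: lift the tins one at a time and shake them until you find the one that rattles, standing the quiet ones back upright on the bench. Hold the rattling tin out upright over the middle of the flange, clear above it, and finish there holding it still in the gripper; leave the two bolts beside the flange and the spanner next to them where they are.

Things in the scene. Friction and masses are not known exactly. Their poses are not given: they have to be found in the camera images.
- tin_a: One of the three tins: a plain round tin with a press-in lid, 67 mm in diameter and 60 mm high, about 0.4 kg. Origin at the centre of its underside, z up. The tins look alike and their weights vary, so only shaking or rocking tells which one rattles; nothing moves inside the other two.
- tin_b: One of the three tins: a plain round tin with a press-in lid, 67 mm in diameter and 60 mm high, about 0.4 kg. Origin at the centre of its underside, z up. The nuts (in one tin of the three) are a heap of 0.24 kg that slides up to 16 mm to any side of the centre. It stays put in a level tin at rest, slides to the low side when the tin leans over 10 degrees, and knocks across in a brisk sideways shake.
- tin_c: One of the three tins: a plain round tin with a press-in lid, 67 mm in diameter and 60 mm high, about 0.4 kg. Origin at the centre of its underside, z up. With the rattling tin held level again, the nuts stay on the side they slid to: the moment at the wrist differs by 0.06 to 0.09 N m between nuts left on one side and on the other. For a quiet tin it does not change.
- flange: Rusty steel flange hub with four bolt holes, lying flat on the bench beyond the tins: a disc 130 mm in diameter with a short pipe neck in the middle, 45 mm high in all, heavy and fixed to the bench. Origin at the centre of its underside, z up along the neck.
- bolt_1: Steel hexagon bolt standing on its head close to the flange, 24x27x61 mm. Origin at the centre of its underside, z up.
- bolt_2: A second such bolt close to the flange, 24x27x61 mm. Origin at the centre of its underside, z up.
- spanner: Combination spanner (open jaw one end, ring the other), 40x227x12 mm, lying flat on the far boards of the bench, to the left of the bolts. Origin at the centre of its underside, its length along its y axis.
Mind the look-alikes: they are no part of the job. What is shaped like the tin_c but pink is not meant. Leave any green look-alike of the flange alone.

How it is judged (in metres and radians):
On the way:
1. the rattling tin is shaken or rocked in the air: with the tin more than about 40 mm off the bench, its nuts slide inside it faster than 0.08 m/s (height (world z) of nuts above 0.06 m and (velocity of joint any of nuts_x, nuts_y above 0.08 m/s or velocity of joint any of nuts_x, nuts_y below -0.08 m/s)), for 0.01 s.
At the end, for the whole second after the job is handed in: The tin with the loose nuts is held still in the fingers, upright within 0.2 rad, its middle within 50 mm sideways of the flange's centre and its underside 70 to 350 mm above the bench, touching nothing but the fingers; the two quiet tins stand upright on the bench (height (world z) of nuts between 0.09 and 0.37 m and angle between nuts's own z axis and vertical below 0.2 rad and linear speed of nuts below 0.03 m/s and ((height (world z) of tin_a between 0.07 and 0.35 m and horizontal distance between tin_a and flange below 0.05 m and horizontal distance between tin_a and nuts below 0.04 m and contact force between the fingers and tin_a above 1 N and contact force between tin_a and flange below 0.1 N and height (world z) of tin_b between -0.01 and 0.01 m and angle between each of tin_b, tin_c's own z axis and vertical below 0.1 rad and linear speed of each of tin_b, tin_c below 0.03 m/s and height (world z) of tin_c between -0.01 and 0.01 m) or (height (world z) of tin_b between 0.07 and 0.35 m and horizontal distance between tin_b and flange below 0.05 m and horizontal distance between tin_b and nuts below 0.04 m and contact force between the fingers and tin_b above 1 N and contact force between tin_b and flange below 0.1 N and height (world z) of tin_a between -0.01 and 0.01 m and angle between each of tin_a, tin_c's own z axis and vertical below 0.1 rad and linear speed of each of tin_a, tin_c below 0.03 m/s and height (world z) of tin_c between -0.01 and 0.01 m) or (height (world z) of tin_c between 0.07 and 0.35 m and horizontal distance between tin_c and flange below 0.05 m and horizontal distance between tin_c and nuts below 0.04 m and contact force between the fingers and tin_c above 1 N and contact force between tin_c and flange below 0.1 N and height (world z) of tin_a between -0.01 and 0.01 m and angle between each of tin_a, tin_b's own z axis and vertical below 0.1 rad and linear speed of each of tin_a, tin_b below 0.03 m/s and height (world z) of tin_b between -0.01 and 0.01 m))); the arm keeps its last pose, push and grip.
It fails at once if a bolt is moved by more than 20 mm or toppled (distance of any of bolt_1, bolt_2 from where it was at the start of the episode above 0.02 m or angle between any of bolt_1, bolt_2's own z axis and vertical above 0.4 rad).
It fails at once if the spanner is moved by more than 30 mm (distance of spanner from where it was at the start of the episode above 0.03 m).
It also fails if it takes over 61 s, if anything falls off the work surface, if the arm or the gripper's body presses on something with over 40 N, if the wrist force passes 120 N, or if a joint passes its speed limit or range.

## Working session

There is one attempt and no reset: what is moved stays moved. The work goes in short steps, Python scripts to look and compute and a shell command to move; the robot and the scene stay as the last step left them, time stands still between calls to the robot, and variables do not carry over. Pictures are saved under pics/ and viewed, and the job is handed in when it is done.

```bash
mkdir -p pics; python3 - <<'E'
from bench import r,vision
import cv2,json
for n in ("side","top","wrist"):
    m=vision.camera_model(n); print(n,m)
    cv2.imwrite(f"pics/{n}0.png",vision.snapshot(n)[:,:,::-1])
print(r.sense())
E
```

```text
side {'fov_y': 53.654568371546624, 'cx': 324.9633276196163, 'cy': 202.07834870263463, 'world_to_cam': array([[-9.99585842e-01, -2.87306874e-02, -1.64047221e-03,
         5.09389610e+02],
       [-9.36168791e-03,  3.78554114e-01, -9.25531815e-01,
         4.83071209e+01],
       [ 2.72121728e-02, -9.25133142e-01, -3.78666301e-01,
         1.11442404e+03],
       [ 0.00000000e+00,  0.00000000e+00,  0.00000000e+00,
         1.00000000e+00]])}
top {'fov_y': 55.712338440134154, 'cx': 319.7424191511929, 'cy': 201.9194367166307, 'world_to_cam': array([[-2.30842190e-02, -9.99731380e-01, -2.07063253e-03,
        -6.43340482e+00],
       [-9.98119955e-01,  2.31645395e-02, -5.67446911e-02,
         4.82396168e+02],
       [ 5.67774135e-02,  7.56832771e-04, -9.98386575e-01,
         9.99791350e+02],
       [ 0.00000000e+00,  0.00000000e+00,  0.00000000e+00,
         1.00000000e+00]])}
wrist {'fov_y': 63.61342329228543, 'cx': 320.5961871089003, 'cy': 194.31933654616753, 'world_to_cam': array([[ 2.72434939e-01, -9.62168762e-01, -3.23692690e-03,
        -5.96814589e+02],
       [-9.23675798e-01, -2
[... 192 characters left out ...]
0000e+00,
         1.00000000e+00]])}
{'time': 0.15, 'joint_pos': array([-7.89770638e+01,  7.50521518e+00,  8.53148345e+01, -2.63199303e-04,
        8.72592472e+01, -4.89229963e+00]), 'qd': array([ 0.01847015, -0.12042961, -0.1817756 ,  0.02417997, -0.06493668,
        0.03114581]), 'joint_efforts': array([ 1.89482569e-03, -5.70061505e+01, -5.01158881e+01, -2.67220721e-04,
        9.60795471e-03,  4.10161590e-05]), 'tool_pos': array([ 164.4808612 , -576.60474654,  238.48596904]), 'tcp_rot': array([175.29764329,  89.92070261, 101.21289194]), 'ft_force': array([0.00892431, 1.37920848, 0.50388703]), 'wrist_torque': array([-0.00527987, -0.01224566,  0.01198561]), 'finger_gap': 85.47046064170523}
```

View pics/top0.png

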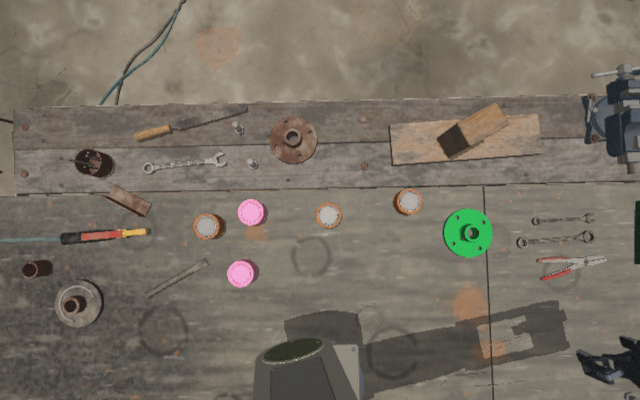

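View pics/side0.png

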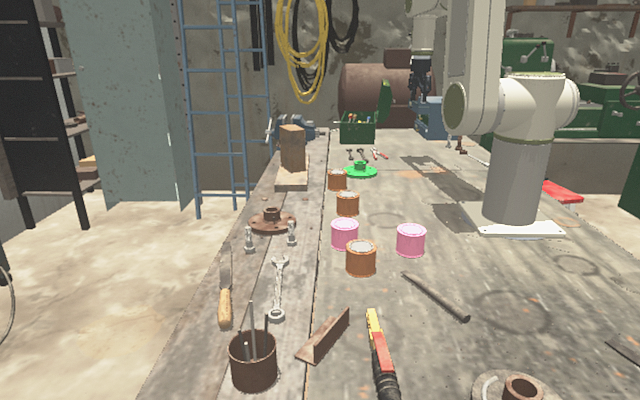

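View pics/wrist0.png

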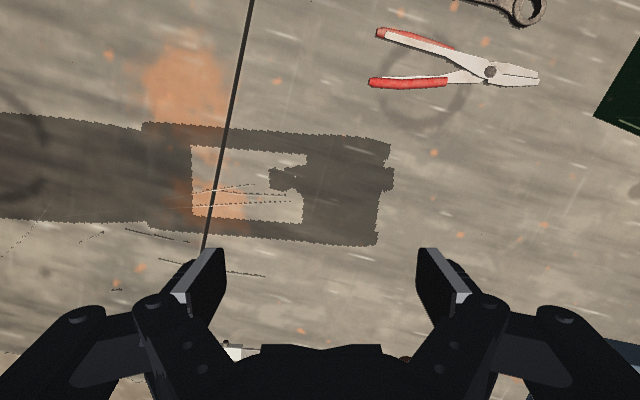

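Top view: the orange tins have lids at about (207,225), (328,215) and (408,202). The rusty flange is at (293,140), with bolts at (238,128) and (252,163) and the spanner at (185,163). The pink tins and green flange are decoys. Next I'll work out positions.

```bash
cat > h.py <<'E'
import numpy as np,cv2
from bench import r,vision
def ray(m,u,v,z,h=400):
    f=h/2/np.tan(np.radians(m["fov_y"]/2)); W=m["world_to_cam"]; R=W[:3,:3];t=W[:3,3]
    d=R.T@np.array([(u-m["cx"])/f,(v-m["cy"])/f,1]); c=-R.T@t
    return c+d*(z-c[2])/d[2]
E
python3 - <<'E'
from h import *
m=vision.camera_model("top"); im=cv2.imread("pics/top0.png"); hsv=cv2.cvtColor(im,cv2.COLOR_BGR2HSV)
for (u,v) in [(207,225),(328,215),(408,202)]:
    p=im[v-22:v+22,u-22:u+22]; h=hsv[v-22:v+22,u-22:u+22]
    # lid: grey-white bright low sat
    k=((h[...,1]<60)&(h[...,2]>150)).astype(np.uint8)
    n,l,s,c=cv2.connectedComponentsWithStats(k); i=1+s[1:,4].argmax(); 
    o=((h[...,1]>120)&(h[...,2]>60)&((h[...,0]<20))).astype(np.uint8)
    n2,l2,s2,c2=cv2.connectedComponentsWithStats(o);j=1+s2[1:,4].argmax()
    cu,cv_=c[i]+[u-22,v-22]
    print("lid",cu,cv_,s[i],ray(m,cu,cv_,60).round(1)[:2],"ring bbox",s2[j]+[u-22,v-22,0,0,0])
v=[(293,140)]
for u,v,z in [(293,138,45),(293,141,20),(238,128,61),(252,163,61),(145,165,10),(226,160,10)]: print(u,v,ray(m,u,v,z).round(0))
cv2.imwrite("pics/z.png",cv2.resize(im[90:240,120:440],None,fx=2.5,fy=2.5,interpolation=cv2.INTER_CUBIC))
E
```

```text
lid 205.79636363636365 225.92727272727274 [ 11  13  20  20 275] [425. 274.] ring bbox [211 215  14  22 131]
lid 327.68402777777777 214.79166666666666 [ 12  12  20  20 288] [446.1 -37.1] ring bbox [315 203  13  23  58]
lid 409.27240143369175 200.86379928315412 [ 14  11  20  20 279] [ 476.9 -246.4] ring bbox [394 191  26  23 146]
293 138 [650.  49.  45.]
293 141 [647.  50.  20.]
238 128 [675. 189.  61.]
252 163 [584. 154.  61.]
145 165 [593. 453.  10.]
226 160 [602. 233.  10.]
```

View pics/z.png

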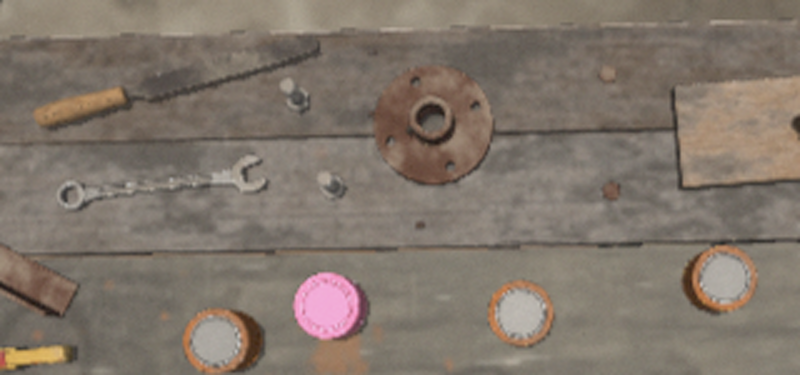

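```bash
cat >> h.py <<'E'
from scipy.spatial.transform import Rotation as Ro
def st():
    s=r.sense(); R=Ro.from_euler("xyz",s["tcp_rot"],degrees=True).as_matrix()
    print("t",round(s["time"],2),"tcp",s["tool_pos"].round(1),"x",R[:,0].round(3),"z",R[:,2].round(3),"gap",round(s["finger_gap"],1),"F",s["ft_force"].round(2),"M",s["wrist_torque"].round(3),"q",s["joint_pos"].round(1))
    return s
E
python3 -c "
from h import *
st()"
python3 -m jog '[[[0.04,0.01,0],[0,0,0],1],[[0.08,0.04,0],[0,0,0.0],1],[[0.11,0.07,0],[0,0,0],1],[[0.14,0.1,0],[0,0,0],1],[[0.17,0.13,0],[0,0,0],1]]'
python3 -c "
from h import *
st()"
```

```text
t 0.15 tcp [ 164.5 -576.6  238.5] x [-0.     0.001 -1.   ] z [ 0.274 -0.962 -0.001] gap 85.5 F [0.01 1.38 0.5 ] M [-0.005 -0.012  0.012] q [-79.    7.5  85.3  -0.   87.3  -4.9]
time: 0.57
tool_pos: [328.1, -452.9, 238.8]
tcp_rot: [-173.3, 90.0, 112.6]
ft_force: [0.4, 0.2, -0.3]
finger_gap: 85.1
t 0.57 tcp [ 328.1 -452.9  238.8] x [-0.     0.001 -1.   ] z [ 0.274 -0.962 -0.001] gap 85.1 F [ 0.38  0.18 -0.3 ] M [ 0.032 -0.051 -0.035] q [-59.3   1.2  91.9   0.   86.9  14.8]
```

```bash
python3 -m jog '[[[0.024,0.034,-0.02],[0,0,0],1],[[0.048,0.068,-0.04],[0,0,0],1],[[0.07,0.1,-0.06],[0,0,0],1],[[0.092,0.131,-0.07],[0,0,0],1],[[0.11,0.16,-0.07],[0,0,0],1]]'
python3 -m jog '[[[0.02,0.025,-0.01],[0,0,0],1],[[0.033,0.041,-0.03],[0,0,0],1],[[0.033,0.041,-0.03],[0,0,0],1]]'
python3 - <<'E'
from h import *
m=vision.camera_model("wrist");s=st();im=vision.snapshot("wrist")[:,:,::-1];cv2.imwrite("pics/w1.png",im)
m=vision.camera_model("top");im=vision.snapshot("top")[:,:,::-1];cv2.imwrite("pics/t1.png",im)
E
```

```text
time: 0.98
tool_pos: [436.0, -292.4, 166.0]
tcp_rot: [-144.0, 89.7, 141.9]
ft_force: [0.3, -0.9, 0.2]
finger_gap: 85.5
time: 1.23
tool_pos: [470.1, -249.2, 135.4]
tcp_rot: [-155.2, 89.7, 131.0]
ft_force: [-1.1, -0.2, -0.8]
finger_gap: 85.6
t 1.23 tcp [ 470.1 -249.2  135.4] x [-0.004  0.004 -1.   ] z [ 0.278 -0.961 -0.005] gap 85.6 F [-1.05 -0.23 -0.75] M [ 0.011  0.028 -0.042] q [-3.350e+01  1.500e+00  1.026e+02  1.000e-01  7.620e+01  4.030e+01]
```

View pics/w1.png

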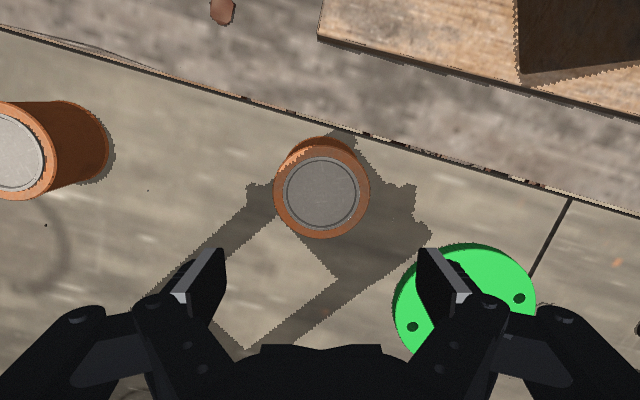

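Wrist view: the tin's rim is centred at about (322,192), between the two pads.

```bash
python3 - <<'E'
from h import *
m=vision.camera_model("wrist")
p=ray(m,321.5,192.5,60); s=st(); print(p, p-s["tool_pos"])
for e in [(276,192),(368,192),(321,143),(321,238)]: print(ray(m,*e,60))
E
```

```text
t 1.33 tcp [ 469.3 -252.7  138.1] x [-0.002  0.001 -1.   ] z [ 0.276 -0.961 -0.002] gap 85.2 F [ 0.04 -0.36 -0.09] M [ 0.066 -0.007 -0.002] q [-33.8   1.4 102.4  -0.   76.3  40.2]
[ 478.46759139 -248.47715951   60.        ] [  9.12301057   4.24455146 -78.11116502]
[ 470.18900161 -218.29557404   60.        ]
[ 487.61424546 -279.09176215   60.        ]
[ 510.96162545 -238.82812319   60.        ]
[ 445.72532965 -257.48185165   60.        ]
```

```bash
python3 -m jog '[[[0.009,0.005,-0.02],[0,0,0],1],[[0.009,0.005,-0.04],[0,0,0],1],[[0.009,0.005,-0.07],[0,0,0],1],[[0.009,0.005,-0.1],[0,0,0],1],[[0.009,0.005,-0.113],[0,0,0],1]]'
python3 -m jog '[[[0,0,0],[0,0,0],1],[[0,0,0],[0,0,0],-1],[[0,0,0],[0,0,0],-1],[[0,0,0],[0,0,0],-1],[[0,0,0],[0,0,0],-1]]' 60
python3 -c "
from h import *
st()"
```

```text
time: 1.75
tool_pos: [476.5, -249.1, 23.3]
tcp_rot: [-133.3, 89.8, 152.6]
ft_force: [-1.4, -0.6, -0.7]
finger_gap: 85.5
time: 2.17
tool_pos: [480.2, -250.2, 28.7]
tcp_rot: [38.8, 89.8, -35.3]
ft_force: [-0.1, -0.6, 4.2]
finger_gap: 66.0
t 2.17 tcp [ 480.2 -250.2   28.7] x [ 0.003 -0.002 -1.   ] z [ 0.274 -0.962  0.003] gap 66.0 F [-0.1  -0.56  4.19] M [0.109 0.157 0.008] q [-32.9  10.3 105.4  -0.   64.   41.2]
```

```bash
python3 -m jog '[[[0,0,0.03],[0,0,0],-1],[[0,0,0.06],[0,0,0],-1],[[0,0,0.1],[0,0,0],-1],[[0,0,0.13],[0,0,0],-1],[[0,0,0.15],[0,0,0],-1]]'
python3 -m jog '[[[0,0,0],[0.115,0.033,0],-1],[[0,0,0],[0.23,0.066,0],-1],[[0,0,0],[0.34,0.097,0],-1],[[0,0,0],[0.4,0.115,0],-1],[[0,0,0],[0.4,0.115,0],-1]]'
python3 -m jog '[[[0,0,0],[-0.1,-0.029,0],-1],[[0,0,0],[-0.2,-0.058,0],-1],[[0,0,0],[-0.3,-0.086,0],-1],[[0,0,0],[-0.4,-0.115,0],-1],[[0,0,0],[-0.4,-0.115,0],-1]]'
for i in 1 2 3; do python3 -m jog '[[[0,0,0],[0,0,0],-1],[[0,0,0],[0,0,0],-1]]' >/dev/null
python3 -c "
from h import *
st()"; done
```

```text
time: 2.58
tool_pos: [480.2, -249.9, 181.4]
tcp_rot: [40.1, 89.7, -34.0]
ft_force: [0.3, -0.8, -2.8]
finger_gap: 65.8
time: 3.0
tool_pos: [478.1, -250.6, 174.9]
tcp_rot: [-179.7, 65.9, 106.1]
ft_force: [0.1, -0.5, -3.6]
finger_gap: 66.1
time: 3.42
tool_pos: [478.4, -246.4, 177.0]
tcp_rot: [10.4, 89.6, -63.5]
ft_force: [-0.1, 0.5, -4.4]
finger_gap: 66.1
t 3.58 tcp [ 479.1 -248.6  177.2] x [ 0.001  0.001 -1.   ] z [ 0.275 -0.961 -0.001] gap 65.8 F [ 0.57  0.08 -4.49] M [-0.062  0.003 -0.025] q [-32.9   0.3  99.3   0.1  80.4  41.1]
t 3.75 tcp [ 479.  -249.8  176.4] x [-0.     0.001 -1.   ] z [ 0.273 -0.962 -0.001] gap 66.3 F [-0.33  0.33 -3.62] M [0.028 0.001 0.019] q [-33.    0.5  99.3   0.   80.3  41.1]
t 3.92 tcp [ 478.7 -249.6  176. ] x [-0.001  0.001 -1.   ] z [ 0.273 -0.962 -0.001] gap 66.3 F [ 0.15 -0.67 -5.  ] M [ 0.035  0.071 -0.036] q [-33.    0.4  99.3   0.   80.3  41.2]
```

```bash

python3 -m jog '[[[0,0,0],[-0.115,-0.033,0],-1],[[0,0,0],[-0.23,-0.066,0],-1],[[0,0,0],[-0.34,-0.097,0],-1],[[0,0,0],[-0.4,-0.115,0],-1],[[0,0,0],[-0.4,-0.115,0],-1]]'
python3 -m jog '[[[0,0,0],[0.1,0.029,0],-1],[[0,0,0],[0.2,0.058,0],-1],[[0,0,0],[0.3,0.086,0],-1],[[0,0,0],[0.4,0.115,0],-1],[[0,0,0],[0.4,0.115,0],-1]]'
for i in 1 2 3; do python3 -m jog '[[[0,0,0],[0,0,0],-1],[[0,0,0],[0,0,0],-1]]' >/dev/null
python3 -c "
from h import *
st()"; done
```

```text
time: 4.33
tool_pos: [477.7, -247.0, 174.5]
tcp_rot: [-0.2, 66.1, -74.1]
ft_force: [-0.8, 1.0, -4.3]
finger_gap: 65.9
time: 4.75
tool_pos: [479.3, -251.9, 176.6]
tcp_rot: [168.0, 89.6, 93.8]
ft_force: [0.7, -1.2, -3.7]
finger_gap: 66.2
t 4.92 tcp [ 478.6 -249.5  175.9] x [-0.    -0.001 -1.   ] z [ 0.273 -0.962  0.001] gap 66.1 F [ 0.07  0.12 -4.85] M [-0.053  0.039  0.017] q [-32.9   0.3  99.4  -0.   80.2  41.2]
t 5.08 tcp [ 478.7 -248.1  176.4] x [ 0.    -0.001 -1.   ] z [ 0.275 -0.961  0.001] gap 66.1 F [ 1.2  -0.11 -3.87] M [-0.007  0.019 -0.013] q [-32.8   0.2  99.5  -0.   80.3  41.2]
t 5.25 tcp [ 478.9 -248.3  176.7] x [ 0.001 -0.001 -1.   ] z [ 0.275 -0.961  0.001] gap 65.6 F [ 1.07  0.5  -3.23] M [ 0.058 -0.005  0.   ] q [-32.8   0.2  99.4  -0.   80.3  41.2]
```

```bash
cat >> h.py <<'E'
def avg(n=24):
    M=[];F=[];P=[]
    for i in range(n):
        vision.snapshot("top"); s=r.sense(); M.append(s["wrist_torque"]);F.append(s["ft_force"]);P.append(s["tool_pos"])
    M=np.array(M); n_=np.array([.962,.274,0])
    print("t",round(s["time"],2),"P",np.mean(P,0).round(1),"M",M.mean(0).round(4),"se",(M.std(0)/n**.5).round(4),"M.n",(M@n_).mean().round(4),"F",np.mean(F,0).round(2),"gap",round(s["finger_gap"],1))
E
python3 -c "
from h import *
avg()"
python3 -m jog '[[[0,0,0],[0.115,0.033,0],-1],[[0,0,0],[0.23,0.066,0],-1],[[0,0,0],[0.34,0.097,0],-1],[[0,0,0],[0.4,0.115,0],-1],[[0,0,0],[0.4,0.115,0],-1]]'
python3 -m jog '[[[0,0,0],[-0.1,-0.029,0],-1],[[0,0,0],[-0.2,-0.058,0],-1],[[0,0,0],[-0.3,-0.086,0],-1],[[0,0,0],[-0.4,-0.115,0],-1],[[0,0,0],[-0.4,-0.115,0],-1]]'
python3 -m jog '[[[0,0,0],[0,0,0],-1],[[0,0,0],[0,0,0],-1],[[0,0,0],[0,0,0],-1]]' >/dev/null
python3 -c "
from h import *
avg()"
```

```text
t 6.45 P [ 478.8 -248.9  176.4] M [-0.0246  0.0358 -0.0011] se [0.0054 0.0046 0.0046] M.n -0.0139 F [-0.04 -0.14 -3.86] gap 66.1
time: 6.87
tool_pos: [478.1, -250.5, 174.3]
tcp_rot: [-179.6, 65.9, 106.1]
ft_force: [0.3, -0.3, -5.5]
finger_gap: 65.8
time: 7.28
tool_pos: [478.4, -246.4, 176.6]
tcp_rot: [8.8, 89.6, -65.1]
ft_force: [-0.5, 0.6, -3.3]
finger_gap: 65.8
t 8.73 P [ 478.8 -249.2  176.3] M [ 0.0011  0.0342 -0.0015] se [0.0071 0.0066 0.0076] M.n 0.0104 F [ 0.03 -0.08 -3.63] gap 66.1
```

```bash
python3 -c "
from h import *
avg(20)"
python3 -m jog '[[[0,0,0],[-0.115,-0.033,0],-1],[[0,0,0],[-0.23,-0.066,0],-1],[[0,0,0],[-0.34,-0.097,0],-1],[[0,0,0],[-0.4,-0.115,0],-1],[[0,0,0],[-0.4,-0.115,0],-1]]'
python3 -m jog '[[[0,0,0],[0.1,0.029,0],-1],[[0,0,0],[0.2,0.058,0],-1],[[0,0,0],[0.3,0.086,0],-1],[[0,0,0],[0.4,0.115,0],-1],[[0,0,0],[0.4,0.115,0],-1]]'
python3 -m jog '[[[0,0,0],[0,0,0],-1],[[0,0,0],[0,0,0],-1],[[0,0,0],[0,0,0],-1]]' >/dev/null
python3 -c "
from h import *
avg(30)"
```

```text
t 9.73 P [ 478.8 -249.   176.3] M [0.0077 0.0255 0.0012] se [0.0051 0.008  0.0063] M.n 0.0144 F [-0.22 -0.01 -3.9 ] gap 65.8
time: 10.15
tool_pos: [477.8, -246.7, 174.7]
tcp_rot: [-0.1, 66.1, -74.0]
ft_force: [-2.1, 0.3, -4.6]
finger_gap: 66.1
time: 10.57
tool_pos: [479.4, -251.6, 176.8]
tcp_rot: [165.3, 89.6, 91.1]
ft_force: [0.1, -1.0, -4.3]
finger_gap: 66.2
t 12.32 P [ 478.8 -248.8  176.4] M [-0.007   0.0353 -0.0052] se [0.0048 0.0056 0.0052] M.n 0.003 F [ 0.12 -0.   -3.5 ] gap 66.2
```

Two careful repeats show no significant change, so the first tin is quiet. I'll put it back.

```bash
python3 -m jog '[[[0,0,-0.035],[0,0,0],-1],[[0,0,-0.07],[0,0,0],-1],[[0,0,-0.105],[0,0,0],-1],[[0,0,-0.135],[0,0,0],-1],[[0,0,-0.142],[0,0,0],-1]]'
python3 -m jog '[[[0,0,-0.004],[0,0,0],-1],[[0,0,-0.008],[0,0,0],-1],[[0,0,-0.008],[0,0,0],-1]]'
python3 -m jog '[[[0,0,0],[0,0,0],1],[[0,0,0],[0,0,0],1],[[0,0,0],[0,0,0],1],[[0,0,0],[0,0,0],1],[[0,0,0],[0,0,0],1]]'
python3 -m jog '[[[0,0,0.03],[0,0,0],1],[[0,0,0.06],[0,0,0],1],[[0,0,0.09],[0,0,0],1],[[0,0,0.12],[0,0,0],1],[[0,0,0.12],[0,0,0],1]]'
python3 - <<'E'
from h import *
st();im=vision.snapshot("wrist")[:,:,::-1];cv2.imwrite("pics/w2.png",im)
E
```

```text
time: 12.73
tool_pos: [474.9, -246.5, 28.7]
tcp_rot: [-138.1, 89.5, 147.9]
ft_force: [-22.6, 11.2, 51.3]
finger_gap: 66.4
time: 12.98
tool_pos: [479.2, -249.2, 28.8]
tcp_rot: [-86.4, 90.0, -160.5]
ft_force: [1.5, 0.8, -3.6]
finger_gap: 65.6
time: 13.4
tool_pos: [479.1, -249.2, 26.7]
tcp_rot: [43.6, 90.0, -30.5]
ft_force: [0.2, 0.2, -0.4]
finger_gap: 85.3
time: 13.82
tool_pos: [482.2, -251.2, 153.8]
tcp_rot: [41.3, 89.4, -32.8]
ft_force: [1.1, -0.5, 0.1]
finger_gap: 85.6
t 13.82 tcp [ 482.2 -251.2  153.8] x [ 0.009 -0.006 -1.   ] z [ 0.274 -0.962  0.008] gap 85.6 F [ 1.1  -0.49  0.09] M [-0.041 -0.002  0.036] q [-32.9   1.5 100.7   0.   77.3  41.2]
```

View pics/w2.png

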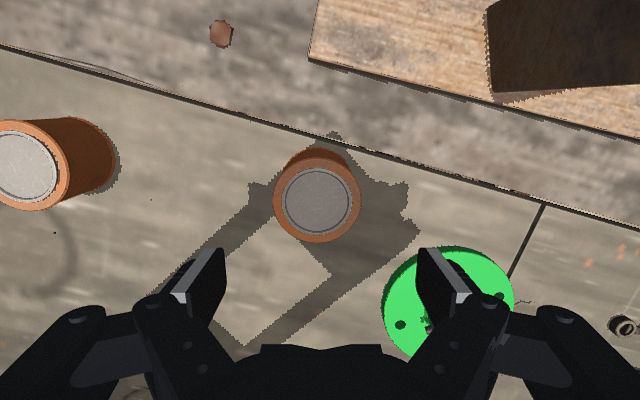

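The quiet tin stands upright again (rim at about (317,196)). It touched down a bit hard, so I'll lower more slowly next time. On to tin 2.

```bash
python3 -m jog '[[[-0.006,0.038,0],[0,0,0],1],[[-0.012,0.077,0],[0,0,0],1],[[-0.018,0.116,0],[0,0,0],1],[[-0.024,0.155,0],[0,0,0],1],[[-0.03,0.19,0],[0,0,0],1]]'
python3 -m jog '[[[-0.003,0.022,-0.01],[0,0,0],1],[[-0.003,0.022,-0.01],[0,0,0],1],[[-0.003,0.022,-0.01],[0,0,0],1]]'
python3 - <<'E'
from h import *
vision.snapshot("top");vision.snapshot("top")
m=vision.camera_model("wrist");st();im=vision.snapshot("wrist")[:,:,::-1].copy();cv2.imwrite("pics/w3.png",im)
h=cv2.cvtColor(im,cv2.COLOR_BGR2HSV); k=((h[...,1]>110)&(h[...,2]>140)&(h[...,0]<20)).astype(np.uint8)
n,l,s,c=cv2.connectedComponentsWithStats(k)
for i in range(1,n):
    if s[i,4]>500: print(s[i],c[i])
np.save("m3.npy",m,allow_pickle=True)
E
```

```text
time: 14.28
tool_pos: [447.4, -57.0, 145.0]
tcp_rot: [-130.5, 89.9, 155.4]
ft_force: [0.7, 0.1, 0.7]
finger_gap: 85.3
time: 14.53
tool_pos: [444.7, -35.8, 134.9]
tcp_rot: [-113.5, 89.9, 172.6]
ft_force: [-0.9, 0.3, -0.1]
finger_gap: 85.4
t 14.63 tcp [445.7 -37.5 135.9] x [-0.001 -0.    -1.   ] z [ 0.274 -0.962  0.   ] gap 85.1 F [-0.85  0.74 -0.37] M [-0.064 -0.041  0.039] q [-11.4 -12.6 115.7  -0.   76.9  62.7]
[ 570  195   70   86 1499] [598.81987992 238.36024016]
```

View pics/w3.png

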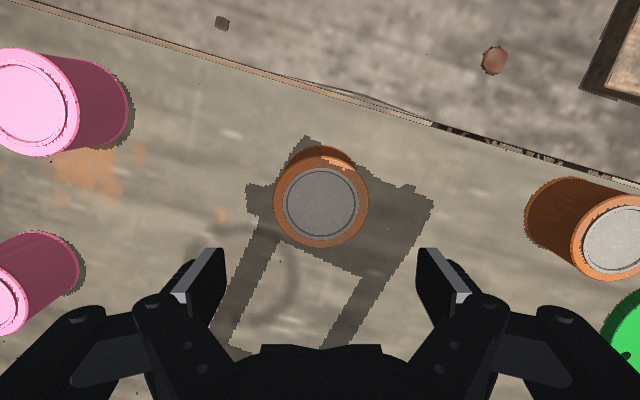

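Tin 2's rim is centred at about (321,202).

```bash
python3 -c "
from h import *
m=np.load('m3.npy',allow_pickle=True).item(); print(ray(m,321,202,60))"
```

```text
[448.92938033 -34.7175429   60.        ]
```

```bash
python3 -m jog '[[[0.003,0.002,-0.025],[0,0,0],1],[[0.003,0.002,-0.05],[0,0,0],1],[[0.003,0.002,-0.075],[0,0,0],1],[[0.003,0.002,-0.1],[0,0,0],1],[[0.003,0.002,-0.109],[0,0,0],1]]'
python3 -m jog '[[[0,0,0],[0,0,0],1],[[0,0,0],[0,0,0],-1],[[0,0,0],[0,0,0],-1],[[0,0,0],[0,0,0],-1],[[0,0,0],[0,0,0],-1]]' 60
python3 -m jog '[[[0,0,0.03],[0,0,0],-1],[[0,0,0.06],[0,0,0],-1],[[0,0,0.1],[0,0,0],-1],[[0,0,0.13],[0,0,0],-1],[[0,0,0.15],[0,0,0],-1]]'
python3 -m jog '[[[0,0,0],[0.115,0.033,0],-1],[[0,0,0],[0.23,0.066,0],-1],[[0,0,0],[0.34,0.097,0],-1],[[0,0,0],[0.4,0.115,0],-1],[[0,0,0],[0.4,0.115,0],-1]]'
python3 -m jog '[[[0,0,0],[-0.1,-0.029,0],-1],[[0,0,0],[-0.2,-0.058,0],-1],[[0,0,0],[-0.3,-0.086,0],-1],[[0,0,0],[-0.4,-0.115,0],-1],[[0,0,0],[-0.4,-0.115,0],-1]]'
python3 -m jog '[[[0,0,0],[0,0,0],-1],[[0,0,0],[0,0,0],-1],[[0,0,0],[0,0,0],-1]]' >/dev/null
python3 -c "
from h import *
avg(30)"
python3 -m jog '[[[0,0,0],[-0.115,-0.033,0],-1],[[0,0,0],[-0.23,-0.066,0],-1],[[0,0,0],[-0.34,-0.097,0],-1],[[0,0,0],[-0.4,-0.115,0],-1],[[0,0,0],[-0.4,-0.115,0],-1]]'
python3 -m jog '[[[0,0,0],[0.1,0.029,0],-1],[[0,0,0],[0.2,0.058,0],-1],[[0,0,0],[0.3,0.086,0],-1],[[0,0,0],[0.4,0.115,0],-1],[[0,0,0],[0.4,0.115,0],-1]]'
python3 -m jog '[[[0,0,0],[0,0,0],-1],[[0,0,0],[0,0,0],-1],[[0,0,0],[0,0,0],-1]]' >/dev/null
python3 -c "
from h import *
avg(30)"
```

```text
time: 15.1
tool_pos: [446.5, -35.7, 23.9]
tcp_rot: [-115.0, 89.7, 170.8]
ft_force: [-0.9, 0.1, -0.7]
finger_gap: 85.6
time: 15.52
tool_pos: [450.5, -35.5, 29.2]
tcp_rot: [59.2, 89.8, -14.9]
ft_force: [-0.3, -1.7, 4.4]
finger_gap: 66.1
time: 15.93
tool_pos: [450.1, -35.1, 181.7]
tcp_rot: [64.9, 89.7, -9.2]
ft_force: [0.7, -0.7, -3.8]
finger_gap: 65.8
time: 16.35
tool_pos: [448.5, -36.6, 176.5]
tcp_rot: [-179.7, 65.9, 106.1]
ft_force: [-0.2, -0.6, -4.6]
finger_gap: 65.8
time: 16.77
tool_pos: [448.9, -32.7, 178.5]
tcp_rot: [23.7, 89.5, -50.1]
ft_force: [-0.8, 0.8, -4.3]
finger_gap: 65.9
t 18.52 P [448.8 -35.1 177.3] M [ 0.0121 -0.0123 -0.0054] se [0.0055 0.0057 0.0066] M.n 0.0083 F [-0.07 -0.03 -4.08] gap 65.4
time: 18.93
tool_pos: [447.8, -33.2, 176.1]
tcp_rot: [-0.1, 66.0, -74.0]
ft_force: [-0.5, 1.0, -4.9]
finger_gap: 66.6
time: 19.35
tool_pos: [450.1, -37.5, 178.7]
tcp_rot: [148.9, 89.6, 74.6]
ft_force: [0.7, -1.1, -4.2]
finger_gap: 65.8
t 21.1 P [448.7 -34.8 177.3] M [ 0.0024 -0.0053  0.0106] se [0.0052 0.006  0.0047] M.n 0.0009 F [-0.15 -0.02 -4.1 ] gap 66.3
```

Tin 2 is quiet too (change 0.007 ± 0.007). I'll set it down slowly and move on to tin 3.

```bash
python3 -m jog '[[[0,0,-0.03],[0,0,0],-1],[[0,0,-0.06],[0,0,0],-1],[[0,0,-0.09],[0,0,0],-1],[[0,0,-0.115],[0,0,0],-1],[[0,0,-0.13],[0,0,0],-1]]'
python3 -m jog '[[[0,0,-0.004],[0,0,0],-1],[[0,0,-0.008],[0,0,0],-1],[[0,0,-0.012],[0,0,0],-1],[[0,0,-0.016],[0,0,0],-1],[[0,0,-0.019],[0,0,0],-1]]'
python3 -m jog '[[[0,0,0],[0,0,0],-1],[[0,0,0],[0,0,0],1],[[0,0,0],[0,0,0],1],[[0,0,0],[0,0,0],1],[[0,0,0],[0,0,0],1]]'
python3 -m jog '[[[0,0,0.01],[0,0,0],1],[[0,0,0.04],[0,0,0],1],[[0,0,0.08],[0,0,0],1],[[0,0,0.11],[0,0,0],1],[[0,0,0.12],[0,0,0],1]]'
python3 - <<'E'
from h import *
st();im=vision.snapshot("wrist")[:,:,::-1];cv2.imwrite("pics/w4.png",im)
E
```

```text
time: 21.52
tool_pos: [446.7, -34.5, 44.2]
tcp_rot: [-117.3, 89.8, 168.6]
ft_force: [-0.6, 0.2, -3.7]
finger_gap: 66.0
time: 21.93
tool_pos: [449.8, -35.2, 29.2]
tcp_rot: [63.2, 89.9, -10.9]
ft_force: [-0.6, 0.8, 16.9]
finger_gap: 66.1
time: 22.35
tool_pos: [449.3, -35.1, 28.8]
tcp_rot: [62.5, 89.9, -11.6]
ft_force: [-0.2, -1.3, -0.7]
finger_gap: 85.5
time: 22.77
tool_pos: [451.7, -35.5, 154.8]
tcp_rot: [63.1, 89.5, -11.0]
ft_force: [0.8, -0.7, 0.8]
finger_gap: 85.1
t 22.77 tcp [451.7 -35.5 154.8] x [ 0.008 -0.002 -1.   ] z [ 0.274 -0.962  0.004] gap 85.1 F [ 0.82 -0.71  0.76] M [-0.01  -0.059 -0.011] q [-11.  -13.2 114.2  -0.   78.5  63.1]
```

View pics/w4.png

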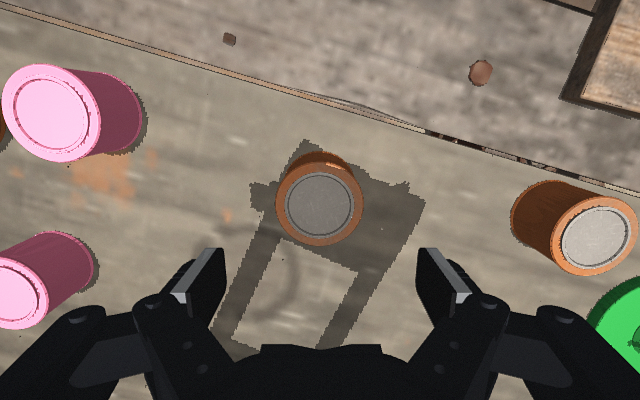

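```bash
python3 -m jog '[[[-0.002,0.038,0],[0,0,0],1],[[-0.004,0.077,0],[0,0,0],1],[[-0.006,0.116,0],[0,0,0],1],[[-0.01,0.155,0],[0,0,0],1],[[-0.013,0.19,0],[0,0,0],1]]'
python3 -m jog '[[[-0.004,0.038,0],[0,0,0],1],[[-0.007,0.076,0],[0,0,0],1],[[-0.01,0.106,-0.01],[0,0,0],1],[[-0.011,0.119,-0.012],[0,0,0],1],[[-0.011,0.119,-0.012],[0,0,0],1]]'
python3 - <<'E'
from h import *
vision.snapshot("top");vision.snapshot("top")
m=vision.camera_model("wrist");st();im=vision.snapshot("wrist")[:,:,::-1].copy();cv2.imwrite("pics/w5.png",im)
np.save("m3.npy",m,allow_pickle=True)
E
```

```text
time: 23.23
tool_pos: [434.7, 156.9, 147.8]
tcp_rot: [-113.1, 90.0, 172.8]
ft_force: [0.3, -0.5, -0.2]
finger_gap: 85.4
time: 23.65
tool_pos: [423.1, 276.0, 134.7]
tcp_rot: [-91.3, 89.8, -165.1]
ft_force: [0.2, -0.1, 0.4]
finger_gap: 85.5
t 23.75 tcp [424.2 273.5 135.6] x [-0.001 -0.001 -1.   ] z [ 0.276 -0.961  0.001] gap 85.2 F [-0.81 -1.29  0.59] M [-0.034  0.012 -0.011] q [ 27.   -2.9 107.   -0.   76.  101. ]
```

View pics/w5.png

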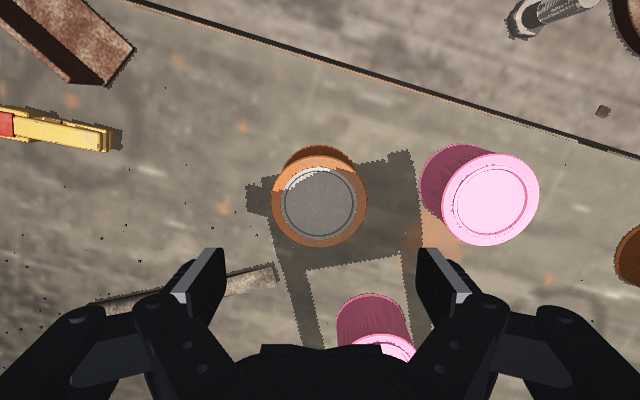

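Tin 3's rim is centred at about (319.5,201), and the pink tin stands well off to the right.

```bash
python3 -c "
from h import *
m=np.load('m3.npy',allow_pickle=True).item(); print(ray(m,319.5,201,60),ray(m,490,200,60))"
```

```text
[427.9182271  277.40257746  60.        ] [460.54835466 165.44043763  60.        ]
```

```bash
python3 -m jog '[[[0.003,0.003,-0.025],[0,0,0],1],[[0.003,0.003,-0.05],[0,0,0],1],[[0.003,0.003,-0.075],[0,0,0],1],[[0.003,0.003,-0.1],[0,0,0],1],[[0.003,0.003,-0.109],[0,0,0],1]]'
python3 -m jog '[[[0,0,0],[0,0,0],1],[[0,0,0],[0,0,0],-1],[[0,0,0],[0,0,0],-1],[[0,0,0],[0,0,0],-1],[[0,0,0],[0,0,0],-1]]' 60
python3 -m jog '[[[0,0,0.03],[0,0,0],-1],[[0,0,0.06],[0,0,0],-1],[[0,0,0.1],[0,0,0],-1],[[0,0,0.13],[0,0,0],-1],[[0,0,0.15],[0,0,0],-1]]'
python3 -m jog '[[[0,0,0],[0.115,0.033,0],-1],[[0,0,0],[0.23,0.066,0],-1],[[0,0,0],[0.34,0.097,0],-1],[[0,0,0],[0.4,0.115,0],-1],[[0,0,0],[0.4,0.115,0],-1]]'
python3 -m jog '[[[0,0,0],[-0.1,-0.029,0],-1],[[0,0,0],[-0.2,-0.058,0],-1],[[0,0,0],[-0.3,-0.086,0],-1],[[0,0,0],[-0.4,-0.115,0],-1],[[0,0,0],[-0.4,-0.115,0],-1]]'
python3 -m jog '[[[0,0,0],[0,0,0],-1],[[0,0,0],[0,0,0],-1],[[0,0,0],[0,0,0],-1]]' >/dev/null
python3 -c "
from h import *
avg(30)"
python3 -m jog '[[[0,0,0],[-0.115,-0.033,0],-1],[[0,0,0],[-0.23,-0.066,0],-1],[[0,0,0],[-0.34,-0.097,0],-1],[[0,0,0],[-0.4,-0.115,0],-1],[[0,0,0],[-0.4,-0.115,0],-1]]'
python3 -m jog '[[[0,0,0],[0.1,0.029,0],-1],[[0,0,0],[0.2,0.058,0],-1],[[0,0,0],[0.3,0.086,0],-1],[[0,0,0],[0.4,0.115,0],-1],[[0,0,0],[0.4,0.115,0],-1]]'
python3 -m jog '[[[0,0,0],[0,0,0],-1],[[0,0,0],[0,0,0],-1],[[0,0,0],[0,0,0],-1]]' >/dev/null
python3 -c "
from h import *
avg(30)"
```

```text
time: 24.22
tool_pos: [426.1, 274.2, 24.0]
tcp_rot: [-74.9, 89.7, -149.2]
ft_force: [-1.0, 0.5, -0.5]
finger_gap: 85.6
time: 24.63
tool_pos: [429.4, 277.5, 29.4]
tcp_rot: [94.8, 89.8, 20.7]
ft_force: [-1.0, -2.3, 6.0]
finger_gap: 65.6
time: 25.05
tool_pos: [429.0, 277.8, 182.0]
tcp_rot: [102.8, 89.7, 28.7]
ft_force: [0.7, 0.4, -3.2]
finger_gap: 65.8
time: 25.47
tool_pos: [427.9, 275.2, 176.6]
tcp_rot: [-179.7, 66.0, 106.0]
ft_force: [0.1, -0.4, -3.8]
finger_gap: 65.6
time: 25.88
tool_pos: [427.4, 279.9, 178.9]
tcp_rot: [31.8, 89.6, -42.1]
ft_force: [-0.1, 1.7, -4.0]
finger_gap: 65.7
t 27.63 P [427.9 276.8 177.3] M [ 0.0032 -0.0079 -0.0028] se [0.0057 0.0046 0.0058] M.n 0.0009 F [ 0.11 -0.11 -3.37] gap 66.2
time: 28.05
tool_pos: [426.5, 278.6, 175.9]
tcp_rot: [-0.2, 66.0, -74.1]
ft_force: [-0.3, 0.2, -4.8]
finger_gap: 66.0
time: 28.47
tool_pos: [429.5, 275.2, 178.6]
tcp_rot: [154.1, 89.6, 79.8]
ft_force: [0.3, -1.2, -2.3]
finger_gap: 65.6
t 30.22 P [427.7 277.2 177.3] M [ 0.0018 -0.0145  0.0041] se [0.006  0.0067 0.0053] M.n -0.0022 F [-0.06  0.08 -3.24] gap 65.9
```

This tin shows no change either, yet one of the three must rattle. My returns to level ended with an overshoot that could have knocked the nuts back. Tin 1 is suspicious: its My held steady at about 0.035, against -0.01 for the others. I'll repeat the test on the tin in hand, tilting about the jaw axis and returning gently.

```bash

sed -i 's/print("t",round(s\["time"\],2),"P"/print("M.j",(M@np.array([.274,-.962,0])).mean().round(4),"t",round(s["time"],2),"P"/' h.py
python3 -m jog '[[[0,0,0],[0.03,-0.106,0],-1],[[0,0,0],[0.06,-0.212,0],-1],[[0,0,0],[0.09,-0.317,0],-1],[[0,0,0],[0.099,-0.346,0],-1],[[0,0,0],[0.099,-0.346,0],-1]]'
python3 -m jog '[[[0,0,0],[-0.015,0.05,0],-1],[[0,0,0],[-0.03,0.106,0],-1],[[0,0,0],[-0.045,0.16,0],-1],[[0,0,0],[-0.058,0.204,0],-1],[[0,0,0],[-0.069,0.24,0],-1]]'
python3 -m jog '[[[0,0,0],[-0.009,0.032,0],-1],[[0,0,0],[-0.016,0.056,0],-1],[[0,0,0],[-0.022,0.077,0],-1],[[0,0,0],[-0.027,0.094,0],-1],[[0,0,0],[-0.03,0.106,0],-1]]'
python3 -c "
from h import *
avg(24)"
python3 -m jog '[[[0,0,0],[-0.03,0.106,0],-1],[[0,0,0],[-0.06,0.212,0],-1],[[0,0,0],[-0.09,0.317,0],-1],[[0,0,0],[-0.099,0.346,0],-1],[[0,0,0],[-0.099,0.346,0],-1]]'
python3 -m jog '[[[0,0,0],[0.015,-0.05,0],-1],[[0,0,0],[0.03,-0.106,0],-1],[[0,0,0],[0.045,-0.16,0],-1],[[0,0,0],[0.058,-0.204,0],-1],[[0,0,0],[0.069,-0.24,0],-1]]'
python3 -m jog '[[[0,0,0],[0.009,-0.032,0],-1],[[0,0,0],[0.016,-0.056,0],-1],[[0,0,0],[0.022,-0.077,0],-1],[[0,0,0],[0.027,-0.094,0],-1],[[0,0,0],[0.03,-0.106,0],-1]]'
python3 -c "
from h import *
avg(24);st()"
```

```text
time: 30.63
tool_pos: [425.7, 276.4, 175.7]
tcp_rot: [90.0, 69.4, 16.0]
ft_force: [-0.7, -0.1, -3.4]
finger_gap: 66.0
time: 31.05
tool_pos: [428.9, 277.4, 178.3]
tcp_rot: [90.2, 83.8, 16.1]
ft_force: [-0.3, 0.8, -3.0]
finger_gap: 66.1
time: 31.47
tool_pos: [428.0, 277.1, 177.4]
tcp_rot: [-93.5, 89.9, -167.6]
ft_force: [0.5, 0.2, -3.5]
finger_gap: 66.3
M.j 0.0015 t 32.67 P [427.7 277.1 177.3] M [ 0.0021 -0.001  -0.0034] se [0.0052 0.0063 0.0047] M.n 0.0017 F [-0.08  0.01 -3.41] gap 65.9
time: 33.08
tool_pos: [428.4, 276.8, 175.3]
tcp_rot: [-89.8, 69.1, -164.0]
ft_force: [-0.6, 0.5, -3.2]
finger_gap: 65.9
time: 33.5
tool_pos: [427.8, 277.3, 178.2]
tcp_rot: [-90.4, 84.0, -164.5]
ft_force: [-0.4, 0.2, -3.4]
finger_gap: 65.7
time: 33.92
tool_pos: [427.6, 277.0, 177.5]
tcp_rot: [93.5, 89.9, 19.4]
ft_force: [0.1, -0.0, -4.2]
finger_gap: 66.4
M.j 0.0122 t 35.12 P [427.8 277.  177.3] M [ 0.0071 -0.0106 -0.0048] se [0.0058 0.005  0.0067] M.n 0.0039 F [ 0.05  0.09 -3.25] gap 65.9
t 35.12 tcp [427.8 277.  177.3] x [-0.  0. -1.] z [ 0.274 -0.962 -0.   ] gap 65.9 F [ 0.36 -0.16 -2.66] M [-0.033  0.009 -0.054] q [ 27.2  -4.4 103.9   0.   80.5 101.2]
```

Tin 3 is definitely quiet. I'll set it down and go back to the first tin, at about (479,-249).

```bash
python3 -m jog '[[[0,0,-0.03],[0,0,0],-1],[[0,0,-0.06],[0,0,0],-1],[[0,0,-0.09],[0,0,0],-1],[[0,0,-0.115],[0,0,0],-1],[[0,0,-0.13],[0,0,0],-1]]'
python3 -m jog '[[[0,0,-0.004],[0,0,0],-1],[[0,0,-0.008],[0,0,0],-1],[[0,0,-0.012],[0,0,0],-1],[[0,0,-0.016],[0,0,0],-1],[[0,0,-0.019],[0,0,0],-1]]'
python3 -m jog '[[[0,0,0],[0,0,0],-1],[[0,0,0],[0,0,0],1],[[0,0,0],[0,0,0],1],[[0,0,0],[0,0,0],1],[[0,0,0],[0,0,0],1]]'
python3 -m jog '[[[0,0,0.01],[0,0,0],1],[[0,0,0.04],[0,0,0],1],[[0,0,0.08],[0,0,0],1],[[0,0,0.11],[0,0,0],1],[[0,0,0.12],[0,0,0],1]]'
python3 - <<'E'
from h import *
st();im=vision.snapshot("wrist")[:,:,::-1];cv2.imwrite("pics/w6.png",im)
E
```

```text
time: 35.53
tool_pos: [425.9, 276.1, 44.0]
tcp_rot: [-79.1, 89.8, -153.2]
ft_force: [-0.3, -1.1, -4.3]
finger_gap: 66.1
time: 35.95
tool_pos: [428.8, 277.5, 29.3]
tcp_rot: [101.2, 89.9, 27.1]
ft_force: [-3.7, -0.8, 54.2]
finger_gap: 65.8
time: 36.37
tool_pos: [428.2, 277.2, 28.8]
tcp_rot: [100.5, 89.9, 26.4]
ft_force: [0.5, 0.2, -0.5]
finger_gap: 85.8
time: 36.78
tool_pos: [430.5, 278.5, 155.1]
tcp_rot: [101.6, 89.5, 27.5]
ft_force: [0.7, 0.4, 0.5]
finger_gap: 85.2
t 36.78 tcp [430.5 278.5 155.1] x [ 0.008  0.004 -1.   ] z [ 0.274 -0.962 -0.002] gap 85.2 F [0.72 0.39 0.47] M [-0.03  -0.055 -0.007] q [ 27.2  -3.4 105.3   0.   77.6 101.2]
```

View pics/w6.png

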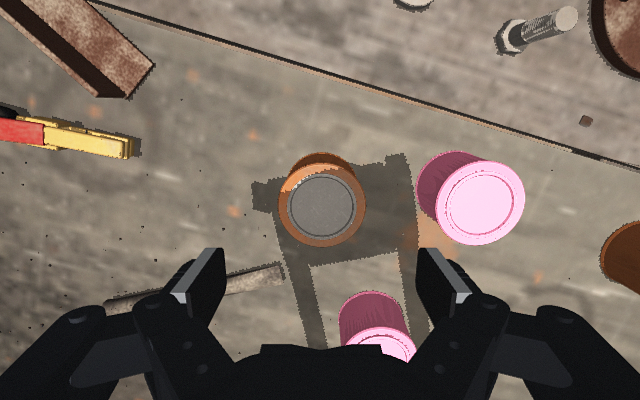

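Standing upright (rim at (322,200)). Crossing over to the first tin.

```bash
python3 -m jog '[[[0.003,-0.038,0],[0,0,0],1],[[0.006,-0.077,0],[0,0,0],1],[[0.01,-0.116,0],[0,0,0],1],[[0.014,-0.155,0],[0,0,0],1],[[0.018,-0.19,0],[0,0,0],1]]'
python3 -m jog '[[[0.003,-0.038,0],[0,0,0],1],[[0.007,-0.077,0],[0,0,0],1],[[0.01,-0.116,0],[0,0,0],1],[[0.014,-0.155,0],[0,0,0],1],[[0.018,-0.19,0],[0,0,0],1]]'
python3 -m jog '[[[0.003,-0.036,0],[0,0,0],1],[[0.007,-0.072,0],[0,0,0],1],[[0.011,-0.106,-0.005],[0,0,0],1],[[0.015,-0.136,-0.01],[0,0,0],1],[[0.015,-0.146,-0.012],[0,0,0],1]]'
python3 - <<'E'
from h import *
for i in range(4): vision.snapshot("top")
m=vision.camera_model("wrist");st();im=vision.snapshot("wrist")[:,:,::-1].copy();cv2.imwrite("pics/w7.png",im)
np.save("m3.npy",m,allow_pickle=True)
E
```

```text
time: 37.25
tool_pos: [445.0, 85.1, 147.6]
tcp_rot: [-85.1, 89.9, -159.1]
ft_force: [0.3, 0.6, -0.9]
finger_gap: 85.2
time: 37.67
tool_pos: [463.0, -105.2, 147.7]
tcp_rot: [-107.5, 90.0, 178.4]
ft_force: [1.0, 0.4, -0.4]
finger_gap: 85.2
time: 38.08
tool_pos: [478.1, -252.5, 135.0]
tcp_rot: [-78.6, 89.9, -152.8]
ft_force: [0.7, -0.4, -0.0]
finger_gap: 85.2
t 38.28 tcp [ 478.3 -247.9  135.6] x [-0.001  0.001 -1.   ] z [ 0.274 -0.962 -0.002] gap 85.1 F [ 0.11  0.38 -0.74] M [-0.036  0.022 -0.044] q [-32.9   2.4 101.7   0.   76.   41.2]
```

View pics/w7.png

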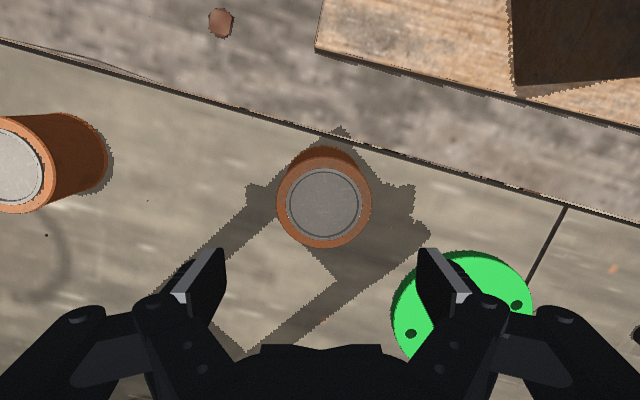

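The rim is at (324,202), centred to within about 3 mm. Grasp, lift and do the gentle jaw-axis test.

```bash
python3 -m jog '[[[0.003,0,-0.025],[0,0,0],1],[[0.003,0,-0.05],[0,0,0],1],[[0.003,0,-0.075],[0,0,0],1],[[0.003,0,-0.1],[0,0,0],1],[[0.003,0,-0.109],[0,0,0],1]]'
python3 -m jog '[[[0,0,0],[0,0,0],1],[[0,0,0],[0,0,0],-1],[[0,0,0],[0,0,0],-1],[[0,0,0],[0,0,0],-1],[[0,0,0],[0,0,0],-1]]' 60
python3 -m jog '[[[0,0,0.03],[0,0,0],-1],[[0,0,0.06],[0,0,0],-1],[[0,0,0.1],[0,0,0],-1],[[0,0,0.13],[0,0,0],-1],[[0,0,0.15],[0,0,0],-1]]'
python3 -m jog '[[[0,0,0],[0.03,-0.106,0],-1],[[0,0,0],[0.06,-0.212,0],-1],[[0,0,0],[0.09,-0.317,0],-1],[[0,0,0],[0.099,-0.346,0],-1],[[0,0,0],[0.099,-0.346,0],-1]]'
python3 -m jog '[[[0,0,0],[-0.015,0.05,0],-1],[[0,0,0],[-0.03,0.106,0],-1],[[0,0,0],[-0.045,0.16,0],-1],[[0,0,0],[-0.058,0.204,0],-1],[[0,0,0],[-0.069,0.24,0],-1]]'
python3 -m jog '[[[0,0,0],[-0.009,0.032,0],-1],[[0,0,0],[-0.016,0.056,0],-1],[[0,0,0],[-0.022,0.077,0],-1],[[0,0,0],[-0.027,0.094,0],-1],[[0,0,0],[-0.03,0.106,0],-1]]'
python3 -c "
from h import *
avg(24)"
python3 -m jog '[[[0,0,0],[-0.03,0.106,0],-1],[[0,0,0],[-0.06,0.212,0],-1],[[0,0,0],[-0.09,0.317,0],-1],[[0,0,0],[-0.099,0.346,0],-1],[[0,0,0],[-0.099,0.346,0],-1]]'
python3 -m jog '[[[0,0,0],[0.015,-0.05,0],-1],[[0,0,0],[0.03,-0.106,0],-1],[[0,0,0],[0.045,-0.16,0],-1],[[0,0,0],[0.058,-0.204,0],-1],[[0,0,0],[0.069,-0.24,0],-1]]'
python3 -m jog '[[[0,0,0],[0.009,-0.032,0],-1],[[0,0,0],[0.016,-0.056,0],-1],[[0,0,0],[0.022,-0.077,0],-1],[[0,0,0],[0.027,-0.094,0],-1],[[0,0,0],[0.03,-0.106,0],-1]]'
python3 -c "
from h import *
avg(24);st()"
```

```text
time: 38.75
tool_pos: [479.8, -245.9, 23.8]
tcp_rot: [-141.4, 89.7, 144.7]
ft_force: [-0.7, 1.0, -0.8]
finger_gap: 85.1
time: 39.17
tool_pos: [483.3, -249.5, 29.5]
tcp_rot: [46.8, 89.8, -27.3]
ft_force: [-0.6, 1.9, 6.3]
finger_gap: 65.9
time: 39.58
tool_pos: [483.0, -249.8, 182.0]
tcp_rot: [40.5, 89.7, -33.6]
ft_force: [0.2, -0.6, -3.6]
finger_gap: 66.2
time: 40.0
tool_pos: [479.9, -249.2, 176.6]
tcp_rot: [90.2, 69.4, 16.0]
ft_force: [-0.6, 0.6, -4.0]
finger_gap: 65.9
time: 40.42
tool_pos: [482.6, -249.1, 178.3]
tcp_rot: [88.9, 83.9, 14.8]
ft_force: [0.5, -0.4, -3.3]
finger_gap: 66.0
time: 40.83
tool_pos: [482.0, -248.9, 177.4]
tcp_rot: [-84.9, 89.9, -158.9]
ft_force: [-1.2, 0.4, -2.8]
finger_gap: 66.2
M.j 0.0394 t 42.03 P [ 481.7 -249.   177.3] M [ 0.01   -0.0381 -0.0059] se [0.0046 0.0058 0.0062] M.n -0.0008 F [-0.13  0.12 -3.85] gap 66.3
time: 42.45
tool_pos: [482.6, -247.8, 175.5]
tcp_rot: [-90.3, 69.3, -164.2]
ft_force: [0.8, -0.1, -4.2]
finger_gap: 66.2
time: 42.87
tool_pos: [481.6, -249.5, 178.3]
tcp_rot: [-89.2, 84.1, -163.4]
ft_force: [-0.5, -0.0, -3.6]
finger_gap: 65.8
time: 43.28
tool_pos: [481.6, -249.0, 177.3]
tcp_rot: [88.8, 89.9, 14.7]
ft_force: [0.4, 0.7, -3.1]
finger_gap: 66.0
M.j -0.0325 t 44.48 P [ 481.8 -248.9  177.3] M [-0.0187  0.0285 -0.0008] se [0.0062 0.0063 0.005 ] M.n -0.0102 F [ 0.25  0.06 -3.77] gap 65.8
t 44.48 tcp [ 481.8 -249.   177.4] x [ 0. -0. -1.] z [ 0.274 -0.962  0.   ] gap 65.8 F [-0.28 -0.4  -3.09] M [-0.084  0.033  0.003] q [-32.7   0.7  98.9  -0.   80.4  41.3]
```

M.j swung by 0.072 N m (0.039 to -0.033), so the first tin is the rattler. Carrying it over the flange at about (649,50).

```bash
python3 -m jog '[[[0.018,0.032,0],[0,0,0],-1],[[0.036,0.064,0],[0,0,0],-1],[[0.054,0.096,0],[0,0,0],-1],[[0.072,0.128,0],[0,0,0],-1],[[0.09,0.16,0],[0,0,0],-1]]'
python3 -m jog '[[[0.018,0.032,0],[0,0,0],-1],[[0.036,0.064,0],[0,0,0],-1],[[0.054,0.096,0],[0,0,0],-1],[[0.068,0.122,0],[0,0,0],-1],[[0.077,0.138,0],[0,0,0],-1]]'
python3 -m jog '[[[0,0.001,0],[0,0,0],-1],[[0,0.001,0],[0,0,0],-1],[[0,0.001,0],[0,0,0],-1],[[0,0.001,0],[0,0,0],-1],[[0,0.001,0],[0,0,0],-1]]'
python3 - <<'E'
from h import *
st()
for n in ("side","top"): cv2.imwrite(f"pics/{n}9.png",vision.snapshot(n)[:,:,::-1])
st()
E
```

```text
time: 44.9
tool_pos: [572.4, -87.4, 177.5]
tcp_rot: [73.0, 90.0, -1.1]
ft_force: [0.2, -1.5, -3.7]
finger_gap: 65.7
time: 45.32
tool_pos: [649.7, 52.5, 177.1]
tcp_rot: [145.7, 89.9, 71.7]
ft_force: [0.6, -0.4, -4.2]
finger_gap: 65.9
time: 45.73
tool_pos: [648.5, 48.8, 177.4]
tcp_rot: [-49.1, 90.0, -123.2]
ft_force: [-0.4, -0.4, -4.5]
finger_gap: 66.0
t 45.73 tcp [648.5  48.8 177.4] x [-0. -0. -1.] z [ 0.273 -0.962  0.   ] gap 66.0 F [-0.4  -0.38 -4.53] M [-0.004  0.039 -0.032] q [-0.2 17.1 80.8 -0.  82.1 74. ]
t 45.83 tcp [648.6  49.  177.5] x [ 0. -0. -1.] z [ 0.273 -0.962  0.   ] gap 66.0 F [ 0.65  0.32 -2.86] M [0.031 0.01  0.002] q [-0.2 17.1 80.7 -0.  82.1 74. ]
```

View pics/top9.png

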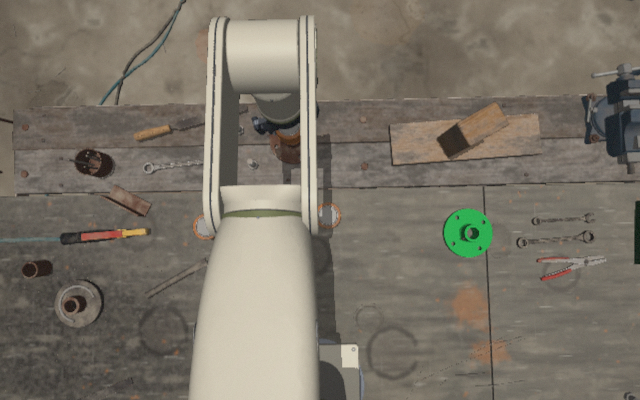

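View pics/side9.png

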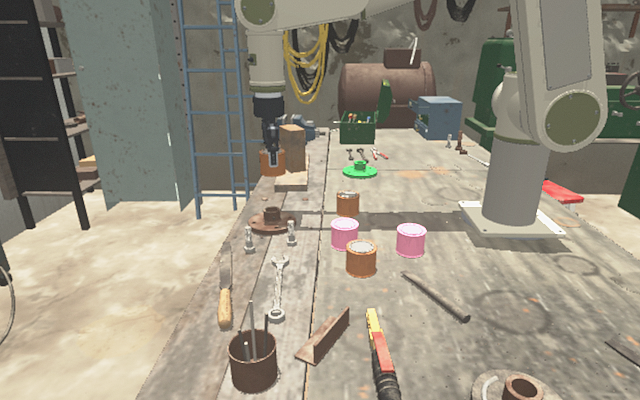

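The side view shows the tin held upright above the flange at about (272,160). The quiet tins stand at (348,203) and (361,258), and the bolts and spanner are untouched. Handing in.

```bash
python3 -c "
from bench import order
print(order.hand_in())"
```

```text
the job is handed in; nothing more can be done
None
```

I found the rattling tin and handed in with it held upright over the flange, at about 46 s on the clock. The hand-in reports no verdict.

**Which tin:** I lifted, rocked and re-levelled all three tins while reading the wrist moment. The tin that started on the robot's right, near (479, -249) mm, is the rattler: in the final test its moment changed by 0.072 N m between opposite tilts. The tins near (449, -35) and (428, 277) showed no real change, 0.01 N m or less.

**Where things stand:**
- **Rattling tin:** the TCP was at (649, 49, 177) mm, the tool was level and the gap was 66 mm. The tin's underside is about 150 mm up, and I measured the flange's centre at about (649, 50).
- **Everything else:** the last side picture shows both quiet tins upright on the bench, and the bolts and spanner where they started. I judged those by eye.

**What disagreed:**
- **False quiet result:** my first test of the rattling tin changed by only about 0.02 N m, so I wrongly took it for quiet and set it down. My return to level probably overshot and knocked the nuts back. When all three seemed quiet, I retested the third and then this one, returning gently. The middle tin had only the quick test, so calling it quiet also rests on this tin having rattled.
- **Hard set-downs:** two tins touched down with about 51–54 N briefly at the wrist, under the 120 N limit. Pictures straight afterwards showed both standing upright.

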